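# Clamp the palm sugar with the ratchet clamp

### The job

Pull the yellow lock plug straight up out of its sprung socket on the blue bar clamp and put it into the glass ramekin. Then pump the red lever back and forth so that the ratchet walks the jaw up to the brown palm-sugar block and pins it against the end stop, without touching the jaw or the block yourself, until the white sprung pad has sunk about half of its travel, its back just meeting the green sleeve; never squeeze so hard that the pad bottoms out and the sugar is crushed. Finish while still holding the lever there, so that the pad stays about half sunk, and leave the mortar, colander and spoons alone and the ramekin standing where it is.

Things in the scene. Friction and masses are not known exactly. Their poses are not given: they have to be found in the camera images.
- clamp: blue ratchet bar clamp fixed to the table, bed 315 x 80 x 20 mm. Origin: underside, mid-width; x runs along the bed the way the jaw closes (lever to end stop), y towards the lock plug, z up. Along x (mm): lever hinge -95 (z 14), ratchet housing -78 to -30 (40 wide, top z 80), end stop face +130 (70 wide, top z 80). The plug's black socket (40 x 28, top z 60) is centred at x -45, y 72
- anvil_face (a point): the middle of the end stop's inner face, against which the block is pinned (42.5 mm above the table)
- plug: yellow lock plug, 40 g. Head 24 (clamp x) x 22 (clamp y) x 38 mm tall; origin: centre of the head's underside, which sits on the socket's top; z up. A blade 14 x 8 mm reaches 26 mm down into the socket, held by a sprung detent that yields to a straight upward pull of 7 to 13 N, then runs free. Grip the head across clamp y. While it is in, it stops the lever after 3 mm
- ramekin: low clear glass ramekin, outside radius 46 mm at the rim, 38 mm tall, wall 4 mm, floor about 6 mm thick; origin in the centre of its underside, z up. The plug may lie or lean in it as it falls, from just above
- lever: pump lever, hinged at its lower end; origin on the hinge axis, z along the lever towards its crossbar grip, hinge axis along clamp y. It swings 0.27 rad: it rests leaning 0.135 rad away from the end stop and goes to 0.135 rad towards it. A spring returns it (about 3 N at the grip at rest, 4.5 N at full stroke)
- lever_grip (a point): centre of the lever's red grip, a crossbar 24 mm thick and 64 mm long along clamp y, 125 mm from the hinge, on a stem 12 mm thick. Over a full swing it moves 34 mm along clamp x, 138 mm above the table. Pinch it across clamp x from above, or push it. Pushed towards the end stop it drives the jaw half as far; on the way back the jaw stays. Ratchet teeth are 6 mm apart: a full swing advances 12 to 18 mm
- jaw: orange moving jaw (50 wide, 44 tall, 12 mm thick) on a toothed steel bar; origin in the centre of the orange plate's front face, 45 mm above the table; it slides along clamp x only, with about 5 N of drag that keeps it where it was left. It carries the white pad in front. Do not touch it with the fingers
- pad (a joint): how far the white sprung pad is pushed back into the jaw, m: 0 free, 0.018 bottomed out, half 0.009, when its back just meets the green sleeve behind it. Spring 1 N per mm, so it also tells the squeeze (0.009 = 9 N). If the lever is let go the pad pushes the jaw back until 2 to 4 mm are left, so the squeeze must be held at the lever, which then needs a push of 12 to 15 N at the grip
- pad_face (a point): the middle of the white pad's front face (38 wide, 36 tall), which meets the block; it starts 86 to 104 mm short of the end stop and lies 26 mm in front of the jaw's origin while free
- block: brown block of hard palm sugar, 55 mm long (clamp x), 50 mm wide, 45 mm tall, about 0.18 kg, lying loose on the bed between pad and end stop; origin in the centre of its underside. The pad pushes it the last few mm to the end stop. Above about 20 N it is crushed
- mortar: grey granite mortar with a wooden pestle leaning in it, radius 82 mm, 105 mm tall (pestle to 200 mm), on a dark mat 190 mm square; origin in the centre of its underside. Leave alone
- colander: red plastic colander, radius 98 mm, 75 mm tall; origin in the centre of its underside. Leave alone
- spoon_a: steel spoon, about 180 mm long, lying on the table along its x axis. Leave alone
- spoon_b: steel spoon, about 180 mm long, lying on the table along its x axis. Leave alone

How it is judged (in metres and radians):
On the way, in this order (a step that is already met when the one before it is completed fails the run):
1. the lock plug is pulled up out of its socket (z of plug in the frame of clamp above 0.092 m), for 0.05 s.
2. the lock plug is in the ramekin, let go (horizontal distance between plug and ramekin below 0.05 m and height (world z) of plug below 0.055 m and contact force between the fingers and plug below 0.1 N), for 0.2 s.
3. the jaw's pad has reached the block (contact force between jaw and block above 0.5 N), for 0.05 s.
4. the block is pinned with the pad about half sunk (value of joint pad above 0.0065 m and contact force between jaw and block above 5 N), for 0.2 s.
At the end, for the whole second after the job is handed in: The lock plug lies in the ramekin, which stands upright; the block stands on the bed against the end stop (within about 4 mm) with the white pad sunk 6.5 to 14 mm and a squeeze of 5 to 18 N; the fingers are still bearing on the lever (more than 1 N) and keep it so (all of step 4 and value of joint pad below 0.014 m and contact force between jaw and block below 18 N and contact force between the fingers and lever above 1 N and x of block in the frame of anvil_face above -0.032 m and angle between each of block, ramekin's own z axis and vertical below 0.1 rad and linear speed of block below 0.01 m/s and horizontal distance between plug and ramekin below 0.05 m and height (world z) of plug below 0.055 m and linear speed of plug below 0.02 m/s); the arm keeps its last pose, push and grip.
It fails at once if the sugar block is crushed (squeezed with more than 20 N) (contact force between jaw and block above 20 N).
It fails at once if the fingers push the jaw or the block (contact force between the fingers and jaw above 1.5 N or contact force between the fingers and block above 1.5 N).
It fails at once if the ramekin is pushed away or tipped (distance of ramekin from where it was at the start of the episode above 0.04 m or angle between ramekin's own z axis and vertical above 0.4 rad).
It fails at once if the mortar, the colander or a spoon is disturbed (distance of any of mortar, colander, spoon_a, spoon_b from where it was at the start of the episode above 0.03 m).
It also fails if it takes over 72 s, if anything falls off the work surface, if the arm or the gripper's body presses on something with over 40 N, if the wrist force passes 120 N, or if a joint passes its speed limit or range.

### The arm

A 6-joint arm with a two-finger parallel gripper is mounted at the origin on the work surface. World frame = base frame: x ahead of the robot, y to its left, z up, the work surface at z = 0. Lengths are in m, angles in degrees, forces in N, time in s.
With the tool pointing down it reaches from about 0.4 to 0.825 m from the base axis. Payload 7 kg.
Tool frame: the origin (TCP) lies midway between the tips of the shut fingers; the grasp point (between the pads) lies 19 mm behind it; z points along the fingers, y is the line along which they close (so a half turn about z gives the same grasp; the last joint's range is limited). The gripper opens to 88 mm and grips with 3 to 60 N. Pads are 19 mm wide; open, the fingers measure 130 mm over their backs; the gripper's body (78 mm by 193 mm) begins 47 mm behind the grasp point.
Start: joints at [86.866, 20.546, 0.682, 0, -70.136, -16.507], TCP at [0.227, 0.636, 0.227] pointing down, gripper open.
Joint ranges: [-176.03, 176.03], [-82.01, 121.73], [-58.28, 71.71], [-173.87, 95.51], [-174.79, -0.11], [-173.66, 173.66]. Speed limits (degrees/s): [136.94, 136.94, 172.46, 180, 180, 180].

### API

Orientations are given as [roll, pitch, yaw] about the fixed x, y, z axes, in that order (R = Rz(yaw) Ry(pitch) Rx(roll)).
In Python, from plant import ctrl gives the robot as it stands.
- The arm moves only by the tool step_arm, never from a script. Its argument "rows" is a list of rows, each a list of 3 entries, a list of its own where there are three numbers: the closure, from 0 (fully open) to 1 (shut), then the shift along the world's x, y, z in mm, then the turn, a rotation vector about the world's x, y, z in rad. A call has exactly 5 rows; each row is the pose to reach, as a shift and turn from the pose commanded when the call began; what a row does not reach only later rows make up. A row lasts 1/12 s, in which the tool goes at most 41.7 mm and 7.16 degrees, less where a joint would pass 70% of its speed; a pose out of reach is approached as far as the arm can. A call with a gripper value outside its range is refused whole. The fingers move at their own pace and stop on an object; the grip force is fixed at half the most. Time passes only in rows, so rows that repeat a pose let the fingers close, or fill a call up. It gives the time, the measured TCP pose, the force, the opening and the grip force at its end, in the units of the state.
- ctrl.get_obs(): the state, without advancing time (a new reading comes with each control period).
- ctrl.snapshot(name): name is "scene" or "side" or "wrist"; returns the picture (400x640x3 uint8, red, green, blue); there is no depth.
- ctrl.camera_model(name): a dict with "intrinsics" (3x3 intrinsics, pixels), "R" (3x3) and "t" (3): a world point X has camera coordinates R X + t. Camera axes: x right, y down, z forward; pixel columns grow to the right and rows downward; lengths in m; the calibration is good to about 2 mm. A picture is of the moment at which its call begins: read the wrist's pose just before it. camera_model takes no time and is no camera call; for the wrist camera it gives the pose at the moment of the call.
- ctrl.close_job(): hands the job in; it is judged then, once.
The state is a dict: "clock": time; "joint_pos": joint angles; "qvel": joint speeds; "tau": joint torques, N m; "tool_pos": TCP position; "orientation": TCP orientation; "force": force on the tool from outside, world axes, zero at the start; "moment": the same for the moment, N m; "opening": finger opening in m; "gripper_force": force on a finger pad.
Only numpy, scipy, OpenCV 4.12 (cv2) and the standard library are available. Lean on these libraries where they do the work, as an engineer would, in place of code of your own. Each camera call takes 0.05 s, during which the arm holds its last target. There are 200 camera calls.

## Working session

There is one attempt and no reset: what is moved stays moved. The work goes in short steps, Python scripts to look and compute and a tool call to move; the robot and the scene stay as the last step left them, time stands still between calls to the robot, and variables do not carry over. Pictures are saved under pics/ and viewed, at most 10 in all, crops included, and the job is handed in when it is done.

Besides the shell and the picture viewer there is one more tool, called as a command line: name --argument value ..., lists and objects as JSON in quotes. step_arm: Moves the arm, as the interface text tells. Its arguments: {"type":"object","properties":{"rows":{"type":"array"}},"required":["rows"]}

```bash
mkdir -p pics; ls; python3 - <<'E'
from plant import ctrl
import cv2,numpy as np
for n in ("scene","side"):
    m=ctrl.camera_model(n); im=ctrl.snapshot(n)
    cv2.imwrite(f"pics/{n}0.png",im[:,:,::-1]); print(n,m["intrinsics"].tolist(),(-m["R"].T@m["t"]).round(3),m["R"].round(3).tolist())
o=ctrl.get_obs();print(o)
E
```

```text
pics
scene [[381.11593100738895, 0.0, 313.79286755529495], [0.0, 381.11593100738895, 204.79032163463597], [0.0, 0.0, 1.0]] [ 1.002 -0.193  0.912] [[0.473, 0.881, -0.011], [0.736, -0.402, -0.545], [-0.484, 0.249, -0.839]]
side [[446.1454063006608, 0.0, 320.60995968180004], [0.0, 446.1454063006608, 201.53414913696156], [0.0, 0.0, 1.0]] [ 0.14  -0.895  0.692] [[0.914, -0.404, -0.02], [-0.218, -0.449, -0.867], [0.341, 0.797, -0.499]]
{'clock': 0.1, 'joint_pos': array([ 8.68649693e+01,  2.05868060e+01,  6.38316534e-01, -1.89486130e-02,
       -7.01368447e+01, -1.65069180e+01]), 'qvel': array([ 0.05393464, -0.0879252 ,  0.12152617,  0.05218255, -0.04584268,
       -0.08204949]), 'tau': array([-1.64471745e-03, -5.84161484e+01,  2.93753994e+01,  7.01564893e+00,
        1.01642171e-02, -4.62077446e-05]), 'tool_pos': array([0.22676516, 0.63528658, 0.22571314]), 'orientation': array([ 1.79913121e+02, -7.16876827e-03, -1.96483948e+01]), 'force': array([ 0.13549797, -0.77909413,  0.36742329]), 'moment': array([-0.05291777, -0.00900494,  0.01395949]), 'gripper_force': 0.0, 'opening': 0.08751878843838912}
```

View pics/scene0.png

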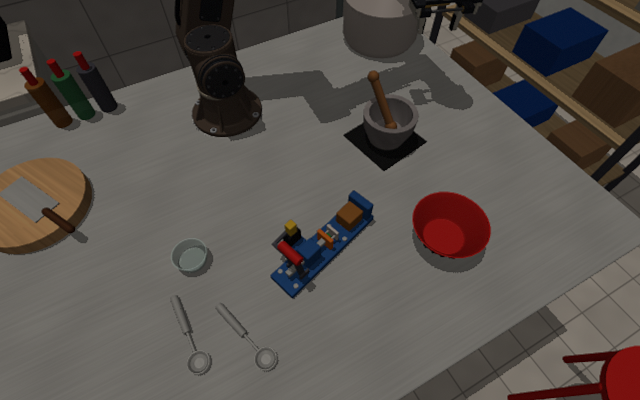

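View pics/side0.png

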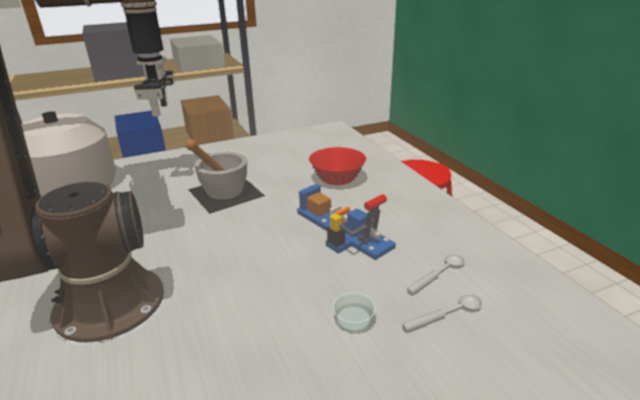

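The scene view shows the clamp from (290,285) at the lever end to (362,205) at the end stop, the plug at (291,228), the grip at (290,252) and the ramekin at (190,257). In the side view the plug is at (337,222), the grip at (375,202) and the ramekin at (354,312).

```bash
cat > h.py <<'E'
from plant import ctrl
import cv2,numpy as np
def ray(m,px):
    d=m["R"].T@np.linalg.solve(m["intrinsics"],[px[0],px[1],1.]); return -m["R"].T@m["t"],d/np.linalg.norm(d)
def plane(m,px,z):
    c,d=ray(m,px); return c+d*(z-c[2])/d[2]
def tri(r1,r2):
    A=[];b=[]
    for c,d in (r1,r2):
        P=np.eye(3)-np.outer(d,d);A.append(P);b.append(P@c)
    x=np.linalg.lstsq(np.vstack(A),np.hstack(b),rcond=None)[0]
    return x,[np.linalg.norm((np.eye(3)-np.outer(d,d))@(x-c)) for c,d in (r1,r2)]
def proj(m,X):
    p=m["intrinsics"]@(m["R"]@np.asarray(X)+m["t"]);return p[:2]/p[2]
def mask(im,lo,hi,roi=None):
    hsv=cv2.cvtColor(im,cv2.COLOR_RGB2HSV);k=cv2.inRange(hsv,np.array(lo),np.array(hi))
    if roi:
        z=np.zeros_like(k);x0,y0,x1,y1=roi;z[y0:y1,x0:x1]=k[y0:y1,x0:x1];k=z
    n,l,s,c=cv2.connectedComponentsWithStats(k)
    if n<2:return k,None,None
    i=1+s[1:,4].argmax();return (l==i).astype(np.uint8)*255,c[i],s[i]
E
python3 - <<'E'
from h import *
roi={"scene":(255,180,385,305),"side":(290,175,405,265)}
S={n:(ctrl.camera_model(n),cv2.imread(f"pics/{n}0.png")[:,:,::-1].copy()) for n in roi}
for nm,lo,hi in (("yellow",(22,120,60),(35,255,255)),("red",(0,170,60),(6,255,255)),("brown",(9,120,40),(18,215,200))):
    c={}
    for n,(m,im) in S.items():
        k,c[n],s=mask(im,lo,hi,roi[n]);print(nm,n,c[n],s)
        if nm=="red":print(cv2.minAreaRect(cv2.findNonZero(k)))
    x,e=tri(*(ray(S[n][0],c[n]) for n in roi));print(nm,x.round(4),np.round(e,4))
m,im=S["scene"]
k,c,s=mask(im,(100,120,30),(125,255,255),roi["scene"]);print(s,cv2.minAreaRect(cv2.findNonZero(k)))
out=np.hstack([cv2.resize(im[y0:y1,x0:x1],(400,400*(y1-y0)//(x1-x0)),interpolation=2)[:310] for im,(x0,y0,x1,y1) in [(im,roi["scene"]),(S["side"][1],roi["side"])]])if 0 else cv2.resize(im[180:305,165:385],(792,450),interpolation=2)
cv2.imwrite("pics/c1.png",out[:,:,::-1])
E
```

```text
yellow scene [290.06185567 226.84536082] [285 220  11  16  97]
yellow side [335.29007634 221.26717557] [331 214  10  17 131]
yellow [ 0.5512 -0.0288  0.0819] [0.0009 0.0009]
red scene [289.39382239 252.37451737] [278 241  25  24 259]
((289.7500305175781, 252.75003051757812), (27.577163696289062, 9.899494171142578), 45.0)
red side [376.46875    200.42708333] [367 195  19  12  96]
((376.20001220703125, 200.9000244140625), (5.366562843322754, 18.335756301879883), 63.43495178222656)
red [ 0.6428 -0.0717  0.1426] [0. 0.]
brown scene [348.8248731 213.7893401] [336 201  27  28 394]
brown side [319.21611722 202.02564103] [308 193  22  22 273]
brown [0.5745 0.1308 0.0506] [0.0006 0.0006]
[ 271  191  102  106 2382] ((322.4072265625, 241.4243621826172), (37.73274230957031, 123.21623229980469), 45.535457611083984)
```

View pics/c1.png

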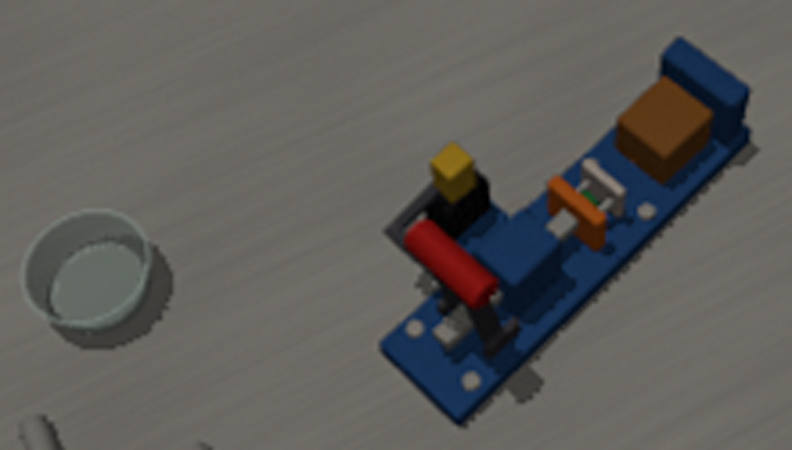

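The crop shows bed corners at about (381,346), (461,421) and (749,132) in crop pixels, the ramekin rim centred near (87,269), and the plug head at (453,170).

```bash
python3 - <<'E'
from h import *
m=ctrl.camera_model("scene")
f=lambda x,y:(165+x/3.6,180+y/3.6)
A,B,C=[plane(m,f(*p),.02) for p in ((381,346),(461,421),(749,130))]
print(A.round(4),B.round(4),C.round(4),"w",np.linalg.norm(A-B),"L",np.linalg.norm(B-C))
for p,q in ((B,C),(B,A)):print(np.degrees(np.arctan2(*(q-p)[1::-1])))
for nm,p in dict(rc=(87,269),l=(22,280),r=(152,258),t=(95,210),b=(85,329)).items():print(nm,plane(m,f(*p),.038).round(4))
g=np.array([.6428,-.0717]);pl=np.array([.5512,-.0288])
for a in (100,102,104,106,108):
    t=np.radians(a);ex=np.array([np.cos(t),np.sin(t)]);ey=np.array([-ex[1],ex[0]])
    O1=g+ex*(95+17)*1e-3; O2=pl+.045*ex-.072*ey; O3=(A[:2]+B[:2])/2+.1575*ex
    print(a,O1.round(4),O2.round(4),O3.round(4),((pl-g)@ex).round(4),((pl-g)@ey).round(4))
s=cv2.imread("pics/side0.png");ms=ctrl.camera_model("side")
k=s[290:335,325:385];cv2.imwrite("pics/ram.png",cv2.resize(k,None,fx=8,fy=8,interpolation=2))
E
```

```text
[ 0.622  -0.1219  0.02  ] [ 0.6963 -0.0971  0.02  ] [0.5969 0.1969 0.02  ] w 0.07830311634700042 L 0.31031823789655766
108.68524405980025
-161.55393177817672
rc [ 0.4786 -0.281   0.038 ]
l [ 0.4649 -0.3237  0.038 ]
r [ 0.4923 -0.2378  0.038 ]
t [ 0.4361 -0.2611  0.038 ]
b [ 0.5215 -0.2964  0.038 ]
100 [0.6234 0.0386] [0.6143 0.028 ] [0.6318 0.0456] 0.0582 0.0828
102 [0.6195 0.0379] [0.6123 0.0302] [0.6264 0.0446] 0.061 0.0807
104 [0.6157 0.037 ] [0.6102 0.0323] [0.621  0.0434] 0.0638 0.0785
106 [0.6119 0.036 ] [0.608  0.0343] [0.6157 0.0419] 0.0665 0.0762
108 [0.6082 0.0348] [0.6058 0.0362] [0.6105 0.0403] 0.0691 0.0739
```

Yaw of the clamp is about 108.5°, the plug is at (0.551, -0.029) and the ramekin at (0.478, -0.281). The sizes check out. Moving over the plug.

step_arm --rows '[[0,[18,-37,8],[0,0,-0.1]],[0,[36,-74,16],[0,0,-0.2]],[0,[54,-111,24],[0,0,-0.3]],[0,[72,-148,32],[0,0,-0.4]],[0,[90,-185,40],[0,0,-0.5]]]'

```text
clock: 0.52
tool_pos: [0.3167, 0.4498, 0.2662]
orientation: [180.0, -0.0, -48.5]
force: [0.3, -0.2, 0.3]
opening: 0.0873
gripper_force: 0.0
```

step_arm --rows '[[0,[18,-37,0],[0,0,-0.1]],[0,[36,-74,0],[0,0,-0.2]],[0,[54,-111,0],[0,0,-0.3]],[0,[72,-148,0],[0,0,-0.4]],[0,[90,-185,0],[0,0,-0.405]]]'

```text
clock: 0.93
tool_pos: [0.4065, 0.2648, 0.2663]
orientation: [-180.0, 0.0, -71.8]
force: [1.0, 0.7, 0.6]
opening: 0.0877
gripper_force: 0.0
```

step_arm --rows '[[0,[18,-37,0],[0,0,0]],[0,[36,-74,0],[0,0,0]],[0,[54,-111,0],[0,0,0]],[0,[72,-148,0],[0,0,0]],[0,[90,-185,0],[0,0,0]]]'

```text
clock: 1.35
tool_pos: [0.4966, 0.0798, 0.2664]
orientation: [-180.0, 0.0, -71.5]
force: [0.3, 0.8, -0.6]
opening: 0.0873
gripper_force: 0.0
```

step_arm --rows '[[0,[18,-37,-10],[0,0,0]],[0,[36,-74,-25],[0,0,0]],[0,[54,-110,-40],[0,0,0]],[0,[54,-110,-40],[0,0,0]],[0,[54,-110,-40],[0,0,0]]]'

```text
clock: 1.77
tool_pos: [0.5499, -0.0305, 0.2243]
orientation: [179.8, 0.0, -71.7]
force: [-0.1, 0.1, 0.5]
opening: 0.0874
gripper_force: 0.0
```

```bash
python3 - <<'E'
from h import *
o=ctrl.get_obs();m=ctrl.camera_model("wrist");im=ctrl.snapshot("wrist");cv2.imwrite("pics/w1.png",im[:,:,::-1])
print(o["clock"],o["tool_pos"],o["orientation"],o["force"],(-m["R"].T@m["t"]).round(3))
k,c,s=mask(im,(22,120,60),(35,255,255));print(c,s,cv2.minAreaRect(cv2.findNonZero(k)));print(plane(m,c,.098),proj(m,[.551,-.029,.098]))
E
```

```text
1.7667 [ 0.54993866 -0.03051953  0.22434672] [ 1.79784303e+02  1.80874673e-02 -7.17321453e+01] [-0.10127914  0.07793096  0.4953867 ] [ 0.576 -0.109  0.383]
[321.44931507 196.89589041] [311 185  21  22 365] ((321.0, 195.5), (21.0, 20.0), 90.0)
[ 0.55206903 -0.02755424  0.098     ] [322.90377474 195.90475261]
```

View pics/w1.png

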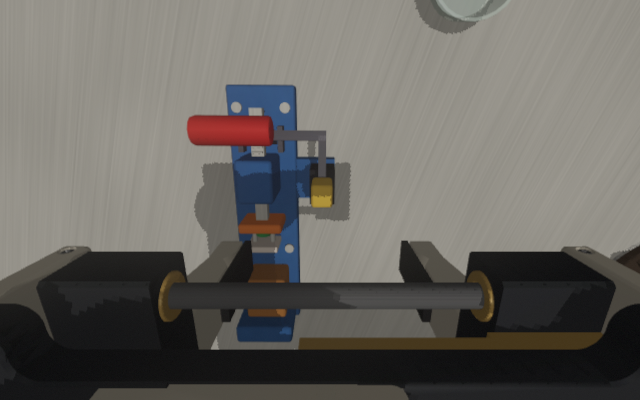

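The plug is seen at (321,197), on target. The housing beside it calls for half-shut fingers on the way down.

step_arm --rows '[[0.5,[0,0,-15],[0,0,0]],[0.5,[0,0,-40],[0,0,0]],[0.5,[0,0,-65],[0,0,0]],[0.5,[0,0,-85],[0,0,0]],[0.5,[0,0,-95],[0,0,0]]]'

```text
clock: 2.23
tool_pos: [0.549, -0.0268, 0.1297]
orientation: [179.9, 0.0, -71.4]
force: [-0.4, 0.2, -0.2]
opening: 0.0599
gripper_force: 0.0
```

step_arm --rows '[[0.5,[1,0,-12],[0,0,0]],[0.5,[1,1,-27],[0,0,0]],[0.5,[1,1,-42],[0,0,0]],[0.5,[1,1,-55],[0,0,0]],[0.5,[1,1,-61],[0,0,0]]]'

```text
clock: 2.65
tool_pos: [0.551, -0.0261, 0.0698]
orientation: [180.0, 0.0, -71.4]
force: [-0.9, -0.1, -0.0]
opening: 0.0441
gripper_force: 0.0
```

step_arm --rows '[[0.8,[0,0,0],[0,0,0]],[0.9,[0,0,0],[0,0,0]],[1,[0,0,0],[0,0,0]],[1,[0,0,0],[0,0,0]],[1,[0,0,0],[0,0,0]]]'

```text
clock: 3.07
tool_pos: [0.5521, -0.0269, 0.0714]
orientation: [-179.9, -0.0, -71.5]
force: [-1.2, 2.3, 4.0]
opening: 0.0218
gripper_force: 30.0
```

step_arm --rows '[[1,[0,0,3],[0,0,0]],[1,[0,0,8],[0,0,0]],[1,[0,0,15],[0,0,0]],[1,[0,0,25],[0,0,0]],[1,[0,0,35],[0,0,0]]]'

```text
clock: 3.48
tool_pos: [0.5512, -0.0273, 0.1063]
orientation: [180.0, 0.0, -71.5]
force: [0.0, 0.3, -1.1]
opening: 0.0217
gripper_force: 30.0
```

step_arm --rows '[[1,[0,0,15],[0,0,0]],[1,[0,0,35],[0,0,0]],[1,[0,0,60],[0,0,0]],[1,[0,0,80],[0,0,0]],[1,[0,0,85],[0,0,0]]]'

```text
clock: 3.9
tool_pos: [0.5527, -0.0271, 0.195]
orientation: [-179.7, -0.1, -71.5]
force: [0.8, 0.5, 0.0]
opening: 0.0219
gripper_force: 30.0
```

step_arm --rows '[[1,[-7,-25,0],[0,0,0]],[1,[-17,-60,0],[0,0,0]],[1,[-28,-95,0],[0,0,0]],[1,[-38,-130,0],[0,0,0]],[1,[-48,-165,0],[0,0,0]]]'

```text
clock: 4.32
tool_pos: [0.502, -0.1933, 0.1908]
orientation: [180.0, 0.0, -71.5]
force: [0.8, -0.5, -1.1]
opening: 0.0222
gripper_force: 30.0
```

step_arm --rows '[[1,[-9,-30,-10],[0,0,0]],[1,[-18,-60,-25],[0,0,0]],[1,[-25,-82,-45],[0,0,0]],[1,[-27,-88,-60],[0,0,0]],[1,[-27,-88,-65],[0,0,0]]]'

```text
clock: 4.73
tool_pos: [0.4736, -0.2812, 0.1231]
orientation: [179.8, 0.2, -71.7]
force: [-0.2, 1.5, -0.8]
opening: 0.0221
gripper_force: 30.0
```

```bash
python3 - <<'E'
from h import *
o=ctrl.get_obs();m=ctrl.camera_model("wrist");im=ctrl.snapshot("wrist")
print(o["clock"],o["tool_pos"],proj(m,[.478,-.281,.038]),proj(m,o["tool_pos"]))
R=np.array([.478,-.281,.038])
pts=np.array([proj(m,R+.046*np.array([np.cos(a),np.sin(a),0])) for a in np.linspace(0,6.28,60)])
v=im[:,:,::-1].copy();cv2.polylines(v,[pts.astype(np.int32)],True,(255,0,255),1);cv2.imwrite("pics/w2.png",v)
E
```

```text
4.7333 [ 0.47357911 -0.2811959   0.12311671] [319.498649   206.53348663] [324.23230979 253.86614037]
```

View pics/w2.png

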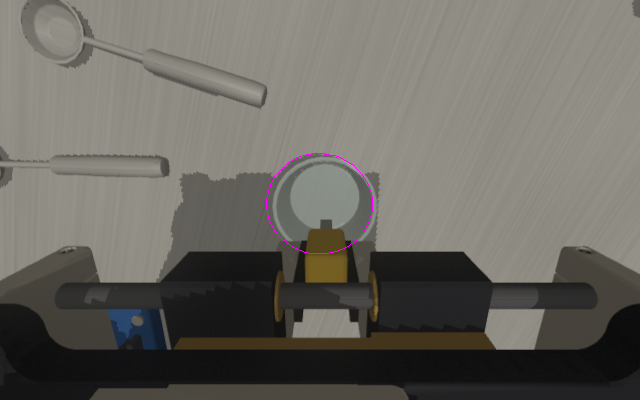

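The overlay is about 5 px left of the true rim centre at (325,207). That puts the ramekin at about (0.474, -0.282), right under the tool. Lowering and releasing.

step_arm --rows '[[1,[0,-1,-15],[0,0,0]],[1,[0,-1,-35],[0,0,0]],[1,[0,-1,-55],[0,0,0]],[1,[0,-1,-70],[0,0,0]],[1,[0,-1,-76],[0,0,0]]]'

```text
clock: 5.2
tool_pos: [0.476, -0.2801, 0.0483]
orientation: [179.9, 0.1, -71.4]
force: [-0.8, -0.4, -0.4]
opening: 0.022
gripper_force: 30.0
```

step_arm --rows '[[1,[0,0,0],[0,0,0]],[0.9,[0,0,0],[0,0,0]],[0.6,[0,0,0],[0,0,0]],[0.5,[0,0,0],[0,0,0]],[0.5,[0,0,0],[0,0,0]]]'

```text
clock: 5.62
tool_pos: [0.4771, -0.2813, 0.0504]
orientation: [-179.9, -0.1, -71.5]
force: [-0.7, 0.3, -0.1]
opening: 0.0366
gripper_force: 0.0
```

step_arm --rows '[[0.5,[0,0,10],[0,0,0]],[0.5,[0,0,35],[0,0,0]],[0.5,[0,0,70],[0,0,0]],[0.5,[0,0,105],[0,0,0]],[0.5,[0,0,140],[0,0,0]]]'

```text
clock: 6.03
tool_pos: [0.4759, -0.2813, 0.192]
orientation: [-180.0, -0.0, -71.5]
force: [0.4, -0.2, -0.1]
opening: 0.0437
gripper_force: 0.0
```

```bash
python3 - <<'E'
from h import *
o=ctrl.get_obs();m=ctrl.camera_model("wrist");im=ctrl.snapshot("wrist");cv2.imwrite("pics/w3.png",im[:,:,::-1])
print(o["clock"],o["tool_pos"])
k,c,s=mask(im,(22,120,60),(35,255,255));print(c,s,plane(m,c,.03))
E
```

```text
6.0333 [ 0.47594863 -0.281265    0.19203081]
[323.14516129 193.81290323] [314 183  22  22 310] [ 0.47507657 -0.2720087   0.03      ]
```

View pics/w3.png

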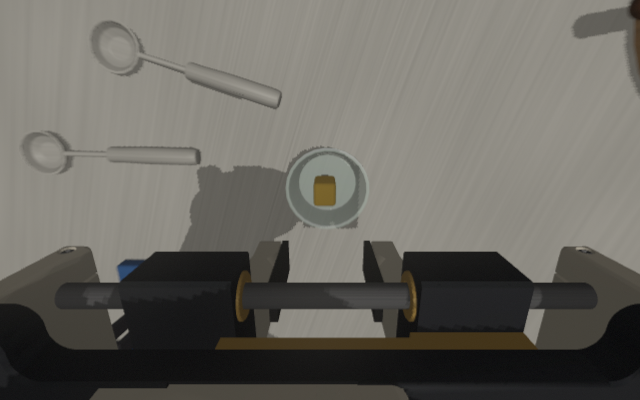

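The plug stands in the ramekin at (325,190), with the rim centre at (327,188). Now to the lever grip, turning 90° to pinch it across clamp x.

step_arm --rows '[[0,[8,10,10],[0,0,-0.12]],[0,[20,25,20],[0,0,-0.24]],[0,[35,45,35],[0,0,-0.36]],[0,[52,65,45],[0,0,-0.48]],[0,[70,90,50],[0,0,-0.6]]]'

```text
clock: 6.5
tool_pos: [0.5473, -0.1911, 0.2422]
orientation: [-179.8, 0.0, -106.3]
force: [1.4, 0.5, 0.0]
opening: 0.0716
gripper_force: 0.0
```

step_arm --rows '[[0,[18,23,0],[0,0,-0.12]],[0,[36,46,0],[0,0,-0.24]],[0,[54,69,0],[0,0,-0.36]],[0,[72,92,0],[0,0,-0.48]],[0,[85,110,0],[0,0,-0.6]]]'

```text
clock: 6.92
tool_pos: [0.6325, -0.0796, 0.2402]
orientation: [-180.0, 0.0, -140.6]
force: [-0.7, -0.2, 0.7]
opening: 0.0873
gripper_force: 0.0
```

step_arm --rows '[[0,[8,8,-5],[0,0,-0.12]],[0,[11,11,-10],[0,0,-0.24]],[0,[11,11,-20],[0,0,-0.36]],[0,[11,11,-30],[0,0,-0.371]],[0,[11,11,-35],[0,0,-0.371]]]'

```text
clock: 7.33
tool_pos: [0.6416, -0.0702, 0.2033]
orientation: [180.0, -0.1, -161.4]
force: [-0.5, 0.1, -0.2]
opening: 0.0874
gripper_force: 0.0
```

```bash
python3 - <<'E'
from h import *
o=ctrl.get_obs();m=ctrl.camera_model("wrist");im=ctrl.snapshot("wrist");cv2.imwrite("pics/w4.png",im[:,:,::-1])
print(o["clock"],o["tool_pos"],o["orientation"],o["joint_pos"])
k,c,s=mask(im,(0,170,60),(6,255,255));print(c,s,cv2.minAreaRect(cv2.findNonZero(k)),plane(m,c,.145))
E
```

```text
7.3333 [ 0.64164879 -0.07019117  0.20333434] [ 1.79969602e+02 -6.59561124e-02 -1.61355801e+02] [ 1.10302017e+01  1.86867454e+01 -5.13434270e+00 -2.33700624e-02
 -6.62483159e+01 -8.23765947e+01]
[326.253861   217.59507722] [ 313  178   29   80 2072] ((327.0, 217.5), (79.0, 28.0), 90.0) [ 0.63929925 -0.07039304  0.145     ]
```

View pics/w4.png

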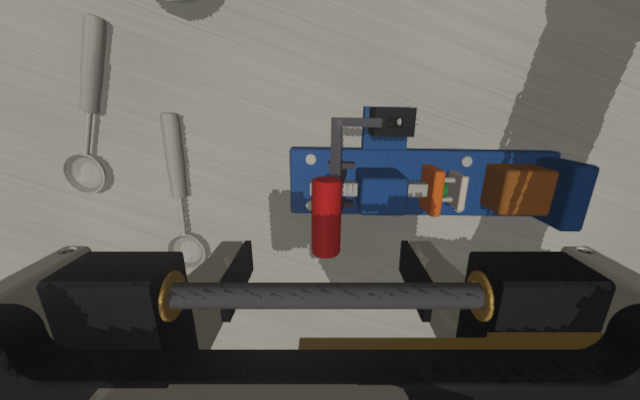

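The red grip is at (327,217), well centred between the fingers. The jaw is at (432,190) with the pad at (460,190), and the block is at (520,190). Descending and pinching.

step_arm --rows '[[0,[-1,0,-15],[0,0,0]],[0,[-1,0,-35],[0,0,0]],[0,[-1,0,-55],[0,0,0]],[0,[-1,0,-75],[0,0,0]],[0,[-1,0,-84],[0,0,0]]]'

```text
clock: 7.8
tool_pos: [0.64, -0.0706, 0.1183]
orientation: [179.9, -0.1, -161.4]
force: [-0.0, -0.3, -0.2]
opening: 0.0879
gripper_force: 0.0
```

step_arm --rows '[[0.5,[0,0,0],[0,0,0]],[0.8,[0,0,0],[0,0,0]],[1,[0,0,0],[0,0,0]],[1,[0,0,0],[0,0,0]],[1,[0,0,0],[0,0,0]]]'

```text
clock: 8.22
tool_pos: [0.642, -0.0701, 0.1216]
orientation: [-180.0, 0.1, -161.5]
force: [-0.6, -0.6, 0.4]
opening: 0.0595
gripper_force: 0.0
```

step_arm --rows '[[1,[0,0,0],[0,0,0]],[1,[0,0,0],[0,0,0]],[1,[0,0,0],[0,0,0]],[1,[0,0,0],[0,0,0]],[1,[0,0,0],[0,0,0]]]'

```text
clock: 8.63
tool_pos: [0.6413, -0.0702, 0.1203]
orientation: [-180.0, -0.0, -161.5]
force: [0.9, -0.2, 0.3]
opening: 0.0267
gripper_force: 0.0
```

step_arm --rows '[[1,[0,0,0],[0,0,0]],[1,[0,0,0],[0,0,0]],[1,[-1,3,0],[0,0,0]],[1,[-2,6,0],[0,0,0]],[1,[-3,10,0],[0,0,0]]]'

```text
clock: 9.05
tool_pos: [0.639, -0.0624, 0.1215]
orientation: [-179.8, 0.0, -161.5]
force: [-0.1, -11.2, 8.1]
opening: 0.0231
gripper_force: 30.0
```

step_arm --rows '[[1,[-2,6,0],[0,0,0]],[1,[-4,12,0],[0,0,0]],[1,[-6,17,0],[0,0,0]],[1,[-7,21,0],[0,0,0]],[1,[-7,21,0],[0,0,0]]]'

```text
clock: 9.47
tool_pos: [0.6325, -0.0407, 0.1224]
orientation: [-179.8, 0.1, -161.5]
force: [0.4, -7.5, 8.0]
opening: 0.0226
gripper_force: 30.0
```

```bash
cat > look.py <<'E'
from h import *
import sys
o=ctrl.get_obs();m=ctrl.camera_model("wrist");im=ctrl.snapshot("wrist");cv2.imwrite(f"pics/{sys.argv[1]}.png",im[:,:,::-1])
print(o["clock"],o["tool_pos"].round(4),o["force"].round(1))
ex=np.array([-.317,.948])
v=cv2.cvtColor(im,cv2.COLOR_RGB2HSV)
q=proj(m,[.607-.03*.317,.036+.03*.948,.067]);print("mid",q)
if len(sys.argv)>2:
    x0,y0=int(q[0])-60,int(q[1])-50
    print(x0,y0);cv2.imwrite(f"pics/{sys.argv[1]}c.png",cv2.resize(im[y0:y0+100,x0:x0+160,::-1],(800,500),interpolation=2))
E
python3 look.py w5 c
```

```text
9.4667 [ 0.6325 -0.0407  0.1224] [ 0.4 -7.5  8. ]
mid [468.53028317 221.95663595]
408 171
```

View pics/w5c.png

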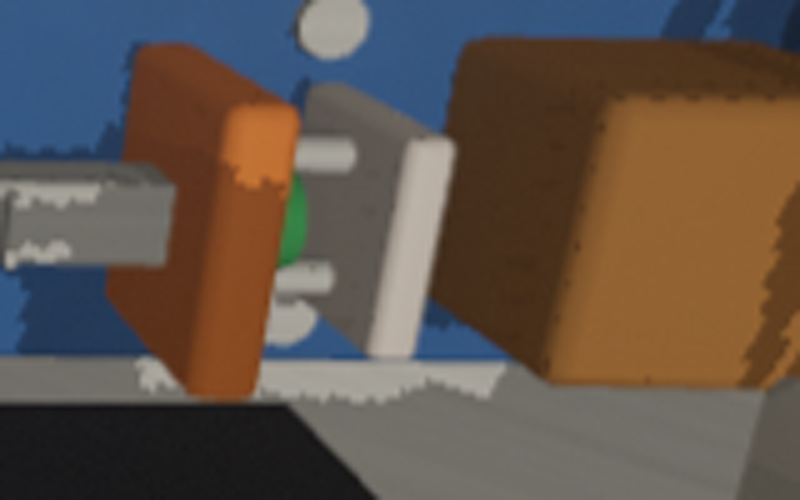

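The pad front is at crop (435,250) and the block's near edge at (580,240), so the gap is about 25 mm. Second pump: return, then push.

step_arm --rows '[[1,[2,-6,-1],[0,0,0]],[1,[4,-13,-2],[0,0,0]],[1,[7,-20,-2],[0,0,0]],[1,[9,-27,-2],[0,0,0]],[1,[11,-32,-2],[0,0,0]]]'

```text
clock: 9.93
tool_pos: [0.6422, -0.0711, 0.1194]
orientation: [180.0, 0.0, -161.5]
force: [-10.0, 19.8, 16.4]
opening: 0.023
gripper_force: 30.0
```

step_arm --rows '[[1,[0,0,0],[0,0,0]],[1,[-1,4,0],[0,0,0]],[1,[-3,8,0],[0,0,0]],[1,[-4,12,0],[0,0,0]],[1,[-5,16,0],[0,0,0]]]'

```text
clock: 10.35
tool_pos: [0.6381, -0.0574, 0.1202]
orientation: [-179.8, 0.0, -161.5]
force: [-0.7, -12.6, 9.5]
opening: 0.0233
gripper_force: 30.0
```

step_arm --rows '[[1,[-1,4,0],[0,0,0]],[1,[-3,8,0],[0,0,0]],[1,[-4,12,0],[0,0,0]],[1,[-6,16,0],[0,0,0]],[1,[-6,16,0],[0,0,0]]]'

```text
clock: 10.77
tool_pos: [0.633, -0.0405, 0.1204]
orientation: [-179.8, 0.2, -161.5]
force: [1.7, -7.5, 7.8]
opening: 0.0232
gripper_force: 30.0
```

```bash
python3 look.py w6 c
```

```text
10.7667 [ 0.633  -0.0405  0.1204] [ 1.7 -7.5  7.8]
mid [469.89587972 222.17538148]
409 172
```

View pics/w6c.png

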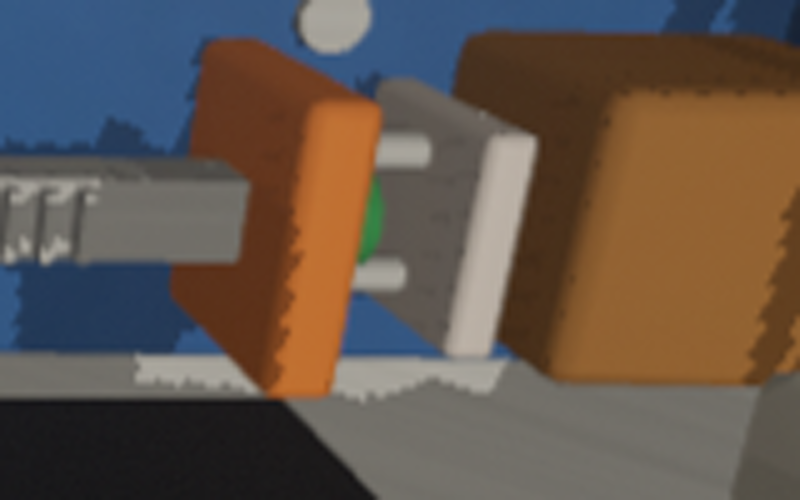

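The gap is now about 11 mm. Third pump.

step_arm --rows '[[1,[2,-6,0],[0,0,0]],[1,[4,-13,0],[0,0,0]],[1,[7,-20,0],[0,0,0]],[1,[9,-26,0],[0,0,0]],[1,[10,-31,0],[0,0,0]]]'

```text
clock: 11.23
tool_pos: [0.6422, -0.07, 0.1185]
orientation: [180.0, 0.1, -161.5]
force: [2.5, 4.2, 3.1]
opening: 0.0233
gripper_force: 30.0
```

step_arm --rows '[[1,[0,0,0],[0,0,0]],[1,[-1,4,0],[0,0,0]],[1,[-3,8,0],[0,0,0]],[1,[-4,12,0],[0,0,0]],[1,[-5,16,0],[0,0,0]]]'

```text
clock: 11.65
tool_pos: [0.6379, -0.0561, 0.1202]
orientation: [-179.7, 0.1, -161.4]
force: [3.8, -10.3, 6.1]
opening: 0.0232
gripper_force: 30.0
```

step_arm --rows '[[1,[-1,3,0],[0,0,0]],[1,[-2,6,0],[0,0,0]],[1,[-3,8,0],[0,0,0]],[1,[-3,8,0],[0,0,0]],[1,[-3,8,0],[0,0,0]]]'

```text
clock: 12.07
tool_pos: [0.6352, -0.0477, 0.1204]
orientation: [-179.8, 0.2, -161.4]
force: [3.1, -7.1, 9.6]
opening: 0.0234
gripper_force: 30.0
```

```bash
cat > gap.py <<'E'
from h import *
import sys
o=ctrl.get_obs();m=ctrl.camera_model("wrist");im=ctrl.snapshot("wrist")
cv2.imwrite(f"pics/{sys.argv[1]}.png",im[:,:,::-1])
print(o["clock"],o["tool_pos"].round(4),o["force"].round(1))
# colour classes along a row on which jaw plate, pad and block tops show, in clamp x (mm) on plane z=.064
ex=np.array([-.317,.948]);O=np.array([.607,.036])
for yy in (.0,.006,-.006,.012):
  P=lambda x:proj(m,[*(O+x*ex+yy*np.array([-.948,-.317])),.064])
  s=""
  for x in np.arange(-.03,.15,.001):
    u,v=np.round(P(x)).astype(int)
    if not(0<=u<640 and 0<=v<400):s+="-";continue
    h,sa,va=cv2.cvtColor(im[v:v+1,u:u+1],cv2.COLOR_RGB2HSV)[0,0]
    s+="." if sa<60 and va<150 else "W" if sa<60 else "g" if 40<h<85 else "B" if h>95 and h<130 else "r" if h<12 and sa>190 else "k" if h<22 else "?"
  print(s)
E
for w in w7; do python3 gap.py $w; done
python3 - <<'E'
import cv2
for w in ("w6",):
    im=cv2.imread(f"pics/{w}.png");hsv=cv2.cvtColor(im,cv2.COLOR_BGR2HSV)
    for r in (222,):print([tuple(int(a) for a in hsv[r,c]) for c in range(460,560,4)])
E
```

```text
12.0667 [ 0.6352 -0.0477  0.1204] [ 3.1 -7.1  9.6]
BBBB..WWW...WW...W............................WWWWWWWWWWWWWkkkkkkkkkkkkkkkkkkkggg..............WWWWWWWkkkkkkkkkkkkkkkkkkkkkkkkkkkkkkkkkkkkkkkkkkkkkkkkkkkkkkkk.BBBBBBBBBBBBBBBBBBBBB
BBBBB.........................................WWWWWWWWWWWWWkkkkkkkkkkkkkkkkkkk?g...............WWWWWWW.kkkkkkkkkkkkkkkkkkkkkkkkkkkkkkkkkkkkkkkkkkkkkkkkkkkkkkkkBBBBBBBBBBBBBBBBBBBBB
BBBBBBBBBBBBBBBBBBBBBBBBBBBBBBBBBBBBBBBBBBBBBBBkkkkkkkkkkkkkkkkkkkrkkkkkkkkkkkkWWWWWW..........WWWWWWWkkkkkkkkkkkkkkkkkkkkkkkkkkkkkkkkkkkkkkkkkkkkkkkkkkkkkkkk.BBBBBBBBBBBBBBBBBBBBB
BBBBB..................................................kkkkkkkkkkkkkkkkkkkkkkkk................WWWWWWWkkkkkkkkkkkkkkkkkkkkkkkkkkkkkkkkkkkkkkkkkkkkkkkkkkkkkkkkkBBBBBBBBBBBBBBBBBBBBB
[(11, 183, 92), (11, 183, 92), (12, 192, 155), (13, 187, 192), (13, 190, 192), (20, 160, 131), (33, 33, 84), (16, 37, 89), (17, 38, 93), (14, 37, 90), (15, 35, 88), (15, 28, 180), (17, 28, 185), (14, 115, 84), (13, 159, 69), (14, 159, 72), (15, 168, 106), (15, 168, 137), (15, 168, 147), (15, 167, 147), (15, 167, 147), (15, 168, 147), (15, 168, 147), (15, 168, 147), (15, 170, 147)]
```

step_arm --rows '[[1,[-1,2,0],[0,0,0]],[1,[-1,4,0],[0,0,0]],[1,[-2,6,0],[0,0,0]],[1,[-2,7,0],[0,0,0]],[1,[-2,7,0],[0,0,0]]]'

```text
clock: 12.53
tool_pos: [0.6332, -0.0409, 0.1204]
orientation: [-179.7, 0.2, -161.4]
force: [3.2, -7.8, 8.0]
opening: 0.0231
gripper_force: 30.0
```

```bash
sed -i 's/else "k" if h<22/else ("k" if va<125 else "K") if h<22/' gap.py; python3 gap.py w8
```

```text
12.5333 [ 0.6332 -0.0409  0.1204] [ 3.2 -7.8  8. ]
BBBB..W....WW....W.....W..............................WWWWWWWWWkkkkkkkKKKKKKKKKKKKgg..............WWWWWWWkkkKKKKKKKKKKKKKKKKKKKKKKKKKKKkkkkkkkkKKKKkkkkkkkkkkkkk.BBBBBBBBBBBBBBBBBBB
BBBBB.................................................WWWWWWWWkkkkkkkkKKKKKKKKKKKK?g..............WWWWWWWkkKKKKKKKKKKKKKKKKKKKKKKKKKKKKkkkkkkkkkkKKkkkkkkkkkkkkk.BBBBBBBBBBBBBBBBBBB
BBBBBBBBBBBBBBBBBBBBBBBBBBBBBBBBBBBBBBBBBBBBBBBBBBB?kkkkkkkkkkkkkkkkkkkKKKKKKKKKKKWWWWWW..........WWWWWW.kkKKKKKKKKKKKKKKKKKKKKKKKKKKKKkkkkkkkkKKKkkkkkkkkkkkkkkkBBBBBBBBBBBBBBBBBBB
BBBB.......................................................kkkkkkkkkkkKKKKKKKKKKKKk...............WWWWWWWkkKKKKKKKKKKKKKKKKKKKKKKKKKKKKKKkkkkkkkkKKKkkkkkkkkkkkkkBBBBBBBBBBBBBBBBBBB
```

Pad and block are in contact and the block has slid about 2 mm. Fourth stroke: return, then squeeze in steps.

step_arm --rows '[[1,[2,-6,0],[0,0,0]],[1,[4,-13,0],[0,0,0]],[1,[7,-20,0],[0,0,0]],[1,[9,-26,0],[0,0,0]],[1,[10,-31,0],[0,0,0]]]'

```text
clock: 13.0
tool_pos: [0.6421, -0.0698, 0.1183]
orientation: [180.0, 0.1, -161.5]
force: [5.1, 4.7, -0.2]
opening: 0.0229
gripper_force: 30.0
```

step_arm --rows '[[1,[0,0,0],[0,0,0]],[1,[-1,4,0],[0,0,0]],[1,[-3,8,0],[0,0,0]],[1,[-4,12,0],[0,0,0]],[1,[-4,12,0],[0,0,0]]]'

```text
clock: 13.42
tool_pos: [0.6388, -0.0595, 0.12]
orientation: [-179.8, 0.1, -161.4]
force: [4.6, -8.5, 6.0]
opening: 0.0231
gripper_force: 30.0
```

step_arm --rows '[[1,[-1,2,0],[0,0,0]],[1,[-1,4,0],[0,0,0]],[1,[-2,6,0],[0,0,0]],[1,[-2,6,0],[0,0,0]],[1,[-2,6,0],[0,0,0]]]'

```text
clock: 13.83
tool_pos: [0.6372, -0.0544, 0.1205]
orientation: [-179.7, 0.1, -161.4]
force: [4.5, -11.1, 8.8]
opening: 0.0234
gripper_force: 30.0
```

```bash
python3 gap.py w9
```

```text
13.8333 [ 0.6372 -0.0544  0.1205] [  4.5 -11.1   8.8]
BBBBB....W................................WWWWWWWWWWWWWWWWWWWWWWWWkkkkkkkkKKKKKKKKKKKKKg..........WWWWWWWkkkKKKKKKKKKKKKKKKKkkkkkkkkkKKkkkkkkkkkkkkkkkkkkkkkkkkk.BBBBBBBBBBBBBBBBBB-
BBBBB.....................................WWWWWWWWWWWWWWWWWWWWWWW.kkkkkkkkkKKKKKKKKKKK?g..........WWWWWWWkkkKKKKKKKKKKKKKKKKKkkkkkkkKKKKkkkkkkkkkkkkkkkkkkkkkkkkkBBBBBBBBBBBBBBBB---
BBBBBBBBBBBBBBBBBBBBBBBBBBBBBBBBBBBBBBBBBBBBBBBBBBBBBkkkkkkkkkkkkkkkkkkkkkkKKKKKKKKKKKW..........WWWWWWWkkkkKKKKKKKKKKKKKKKKKkkkkkKKKKKkkkkkkkkkkkkkkkkkkkkkkkkkkBBBBBBBBBBBBBBBBBBB
BBBBB..........................................................kkkkkkkkkkkKKKKKKKKKKKKK...........WWWWWWWkkkKKKKKKKKKKKKKKKKKKkkkkkkkkkKKkkkkkkkkkkkkkkkkkkkkkkkkBBBBBBBBBBBBBB-----
```

The block is at the end stop and the pad is sunk about 4 mm. Pushing on in small steps.

step_arm --rows '[[1,[-1,2,0],[0,0,0]],[1,[-2,4,0],[0,0,0]],[1,[-2,6,0],[0,0,0]],[1,[-2,6,0],[0,0,0]],[1,[-2,6,0],[0,0,0]]]'

```text
clock: 14.3
tool_pos: [0.6354, -0.0488, 0.121]
orientation: [-179.7, 0.2, -161.4]
force: [4.6, -12.1, 10.3]
opening: 0.0233
gripper_force: 30.0
```

```bash
python3 gap.py wa
```

```text
14.3 [ 0.6354 -0.0488  0.121 ] [  4.6 -12.1  10.3]
BBBBB.WW..WWW...W.............................WWWWWWWWWWWWWWWWWWWWWWWkkkkkkkkkKKKKKKKKKKKKg......WWWWWWW.kkkKKKKKKKKKKKKKKKKKKKKKkkkkkkkkKKKKKkkkkkkkkkkkkkkkkkk.BBBBBBBBBBBBBBBBBBB
BBBBB..........................................WWWWWWWWWWWWWWWWWWWWWWkkkkkkkkkKKKKKKKKKKK?g.......WWWWWWWkkkKKKKKKKKKKKKKKKKKKKKKkkkkkkkkkkKKkkkkkkkkkkkkkkkkkkkkBBBBBBBBBBBBBBBBBBB
BBBBBBBBBBBBBBBBBBBBBBBBBBBBBBBBBBBBBBBBBBBBBBBBBBBBBBBBkkkkkkkkkkkkkkkkkkkkkkKKKKKKKKKKKk........WWWWWWWkkKKKKKKKKKKKKKKKKKKKKKKkkkkkkkkKKkkkkkkkkkkkkkkkkkkkkkkBBBBBBBBBBBBBBBBBBB
BBBBB..............................................................kkkkkkkkkkKKKKKKKKKKKKK........WWWWWWWkkkKKKKKKKKKKKKKKKKKKKKKKkkkkkkkkkKKkkkkkkkkkkkkkkkkkkkkBBBBBBBBBBBBBBBBBBB
```

step_arm --rows '[[1,[0,1,0],[0,0,0]],[1,[-1,2,0],[0,0,0]],[1,[-1,4,0],[0,0,0]],[1,[-1,4,0],[0,0,0]],[1,[-1,4,0],[0,0,0]]]'

```text
clock: 14.77
tool_pos: [0.6342, -0.0451, 0.1211]
orientation: [-179.7, 0.1, -161.4]
force: [4.6, -13.5, 11.3]
opening: 0.0231
gripper_force: 30.0
```

```bash
python3 look.py wb c; python3 gap.py wc
```

```text
14.7667 [ 0.6342 -0.0451  0.1211] [  4.6 -13.5  11.3]
mid [475.90435469 222.41838181]
415 172
14.8167 [ 0.6343 -0.0451  0.1211] [  4.3 -13.4  13. ]
BBBB..WWW....WWW...................................WWWWWWWWWWWWWWWWWWWWkkkkkkkkkKKKKKKKKKKKk.....WWWWWWW.kkkKKKKKKKKKKKKKKKKKKKKKKKKKkkkkkkkkkKkkkkkkkkkkkkkkkkk.BBBBBBBBBBBBBBBBBBB
BBBB..............................................WWWWWWWWWWWWWWWWWWWWWkkkkkkkkkKKKKKKKKKKKK......WWWWWWWkkkKKKKKKKKKKKKKKKKKKKKKKKKkkkkkkkkkKKkkkkkkkkkkkkkkkkkkBBBBBBBBBBBBBBBBBBB
BBBBBBBBBBBBBBBBBBBBBBBBBBBBBBBBBBBBBBBBBBBBBBBBBBBBBBB....kkkkkkkkkkkkkkkrkrrrkKKKKKKKKKKKK......WWWWWWWkkKKKKKKKKKKKKKKKKKKKKKKKKKkkkkkkkKKKKkkkkkkkkkkkkkkkkk.BBBBBBBBBBBBBBBBBBB
BBBB...............................................................kkkkkkkkkkkkkKKKKKKKKKKKK......WWWWWWWkkkKKKKKKKKKKKKKKKKKKKKKKKKkkkkkkkkkkKKKkkkkkkkkkkkkkkkkBBBBBBBBBBBBBBBBBBB
```

View pics/wbc.png

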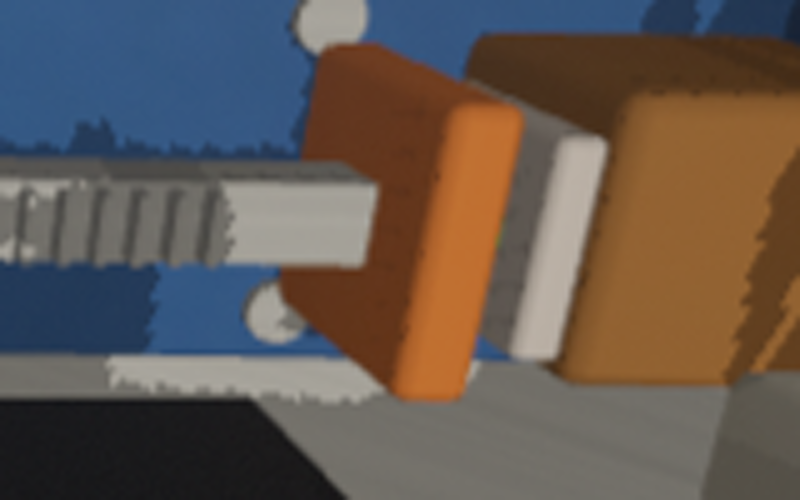

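The picture shows the pad well sunk, with the pad edge at (600,150), the jaw edge at (520,110) and a sliver of green at (497,240). I'll measure the sinking in pixels against the free picture.

```bash
python3 - <<'E'
import cv2,numpy as np
for w in ("w5","w6","w7","w8","w9","wa","wc"):
    h=cv2.cvtColor(cv2.imread(f"pics/{w}.png"),cv2.COLOR_BGR2HSV).astype(int)
    out=[]
    for r in (205,210,215):
        H,S,V=h[r,440:600].T
        W=np.where((S<60)&(V>140))[0]; 
        g=np.split(W,np.where(np.diff(W)>1)[0]+1); g=[a for a in g if len(a)>=4]; pr=g[-1][-1]; 
        o=np.where((H<16)&(S>150)&(np.arange(160)<pr-3))[0].max()
        out.append((int(o)+440,int(pr)+440,int(pr-o)))
    print(w,out)
E
```

```text
w5 [(465, 497, 32), (464, 496, 32), (463, 495, 32)]
w6 [(483, 514, 31), (482, 513, 31), (480, 512, 32)]
w7 [(503, 534, 31), (502, 533, 31), (501, 532, 31)]
w8 [(499, 529, 30), (498, 528, 30), (497, 527, 30)]
w9 [(523, 547, 24), (522, 546, 24), (521, 545, 24)]
wa [(519, 539, 20), (518, 538, 20), (517, 537, 20)]
wc [(517, 534, 17), (516, 533, 17), (515, 532, 17)]
```

Sink is 14 px × 0.75 mm, about 10 mm, the middle of the band. The push along clamp x is about 14 N, as expected. Holding, checking the plug, and handing in.

step_arm --rows '[[1,[0,0,0],[0,0,0]],[1,[0,0,0],[0,0,0]],[1,[0,0,0],[0,0,0]],[1,[0,0,0],[0,0,0]],[1,[0,0,0],[0,0,0]]]'

```text
clock: 15.28
tool_pos: [0.6342, -0.0452, 0.1211]
orientation: [-179.7, 0.1, -161.4]
force: [3.6, -13.3, 11.6]
opening: 0.0233
gripper_force: 30.0
```

```bash
python3 - <<'E'
from h import *
im=ctrl.snapshot("scene");k,c,s=mask(im,(20,90,50),(35,255,255),(160,230,220,290))
print(c,s,proj(ctrl.camera_model("scene"),[.474,-.282,.04]))
o=ctrl.get_obs();print(o["tool_pos"],o["force"],o["gripper_force"])
if c is not None:print(ctrl.close_job())
E
```

```text
[186.57432432 252.40540541] [179 245  16  16 148] [187.97639486 253.11922453]
[ 0.63424353 -0.04515124  0.12107222] [  3.25912535 -13.7561839   11.29057338] 30.020071864128113
the job is handed in; nothing more can be done
None
```

I handed the job in at about 15 s of the 72 s allowed. The plug was in the ramekin, and the block was pinned at the end stop with the pad sunk about 10 mm by image measurement. The gripper was still holding the lever at about 14 N; no verdict came back.

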